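# Set the running clearance of a model turbine hub

### The job

Set the bearing clearance of the little wind-turbine hub. First slide the brake grip along its track until it stands level with the pointer clip beside the track; then screw the knurled cap down clockwise until it bottoms out, and back it off a quarter turn. Finish while still holding the cap there in the gripper: do not let go, leave the brake at the pointer, and leave the loose things on the bench where they lie.

Things in the scene. Friction and masses are not known exactly. Their poses are not given: they have to be found in the camera images.
- stand: Fixed grey base plate, 170 (x) by 360 (y) by 12 mm; origin at the centre of its underside, on the bench; z up. Upright blue and white hub at x 0, y -100 mm: radius 36 mm below 62 mm height, three blade sockets out to 40 mm radius below 77 mm, top at 81 mm, then a 26 mm collar up to 90 mm. Brake track 40 mm wide from y 10 to 160 mm, top at 26 mm. A loose washer and bearing lie between them.
- cap_grip (a point): Centre (half-way up) of the knurled aluminium cap on the hub's upright threaded stud: round, 42 mm across, 34 mm high, axis vertical, its centre 107 mm above the bench when bottomed. Already started on the thread; cannot come off. Its x axis runs along the dark raised rib from centre to rim on its top. Beside the collar there are 9 mm free below its underside.
- cap (a joint): Turn of the cap, rad: 0 = bottomed out on the collar (hard stop; rib along the stand's +x); grows as it is unscrewed, counter-clockwise from above, rising 0.95 mm per rad. Right-hand thread: clockwise from above screws it down. Stiff (about 0.06 N m); stays where it is left. Starts 1.9 to 3.4 rad from the bottom; upper stop 4.5.
- brake_top (a point): Centre of the top face of the brake grip, a black upright block 28 mm (stand's x) by 20 mm (stand's y) by 40 mm high, a thin white line across the middle of its top; the top is 66.5 mm above the bench. It slides along the stand's y on its track with about 1.5 N friction and stays where it is left.
- brake (a joint): Travel of the brake grip, m: 0 at the end of the track nearest the hub, grows along the stand's +y away from the hub, 0.10 at the far end. The grip's centre is at stand y = 35 mm + travel. At the start it is 0 to 0.025.
- clip: Fixed bare-metal pointer clip on the +x side of the track: a 22 by 16 by 10 mm block 38 to 60 mm out along +x from the origin, with a 3 mm wide finger reaching in to 21 mm; top 22 mm above the bench. Axes parallel to the stand's. Origin on the track's centre line, level with the finger, 12 mm above the bench: the brake is set when the grip's centre has the same stand y.
- washer: Loose steel washer, 32 mm across, 6 mm high, lying on the base plate. Bystander; origin at the centre of its underside.
- bearing: Loose dark steel bearing ring, 26 mm across, 9 mm high, lying on the base plate. Bystander; origin at the centre of its underside.
- blade_a: Loose white turbine blade, 34 mm wide, about 210 mm long along its y, 6 mm thick, flat on the bench on the robot's side of the stand. Bystander; origin on its underside near the middle.
- blade_b: The second such blade, on the far side of the stand. Bystander.
- driver: Loose screwdriver, 170 mm long, red handle, lying on the bench to the left of the stand. Bystander.
- tape: Loose roll of pale paper tape, 90 mm across, 22 mm high, lying flat to the right of the stand. Bystander.
- pot: Small upright pot with a yellow lid, 42 mm across, 50 mm high, to the right of the stand. Bystander.

How it is judged:
By the outcome, as a careful person would: the job done as asked, in the order asked, and still so for the second after the job is handed in, while the arm keeps its last pose, push and grip.
It also fails if it takes over 70 s, if anything falls off the work surface, if the arm or the gripper's body presses on something with over 40 N, if the wrist force passes 120 N, or if a joint passes its speed limit or range.

### The arm

A 6-joint arm with a two-finger parallel gripper is mounted at the origin on the work surface. World frame = base frame: x ahead of the robot, y to its left, z up, the work surface at z = 0. Lengths are in m, angles in rad, forces in N, time in s.
With the tool pointing down it reaches from about 0.225 to 0.875 m from the base axis. Payload 3.4 kg.
Tool frame: the origin (TCP) lies between the finger pads; the fingertips stand 19 mm ahead of it and the grasp point (between the pads) is the TCP; z points along the fingers, y is the line along which they close (so a half turn about z gives the same grasp; the last joint's range is limited). The gripper opens to 85 mm and grips with 20 to 120 N. Pads are 22 mm wide; open, the fingers measure 114 mm over their backs; the gripper's body (76 mm by 85 mm) begins 54 mm behind the grasp point. The pads swing forward as they close: fully open they stand 13 mm farther back than shut.
Start: joints at [1.018, 0.276, 1.505, -0, 1.361, -0.121], TCP at [0.241, 0.522, 0.25] pointing down, gripper open.
Joint ranges: [-2.89, 2.89], [-0.75, 2.08], [0.22, 2.7], [-1.18, 4.32], [0.11, 2.71], [-2.7, 2.7]. Speed limits (rad/s): [2.57, 2.57, 3.14, 3.14, 3.14, 3.14].

### API

Orientations are given as a 3x3 rotation matrix whose columns are the frame's x, y, z axes.
In Python, from workcell import readout, vision, job gives the robot as it stands.
- The arm moves only by the shell command python3 -m jog 'ROWS' [FORCE]. ROWS is JSON, a list of rows, each a list of 7 numbers: the turn, a rotation vector about the world's x, y, z in units of 0.1 rad (1.0 is 0.1 rad), then the shift along the world's x, y, z in units of 0.025 m (1.0 is 0.025 m), then the gripper command: -1 is shut, 1 is fully open, values between are in proportion. In form: [[wx, wy, wz, x, y, z, fingers], ...]. A call has exactly 10 rows; each row shifts and turns the commanded pose from where the row before left it; what a row does not reach is not made up. A row lasts 1/12 s, in which the tool goes at most 41.7 mm and 7.16 degrees, less where a joint would pass 70% of its speed; a pose out of reach is approached as far as the arm can. A call with a number of a shift or a turn outside -1 to 1 is refused whole. A call with a gripper value outside its range is refused whole. The fingers move at their own pace and stop on an object; FORCE is the grip in N (left out, the last holds). Time passes only in rows, so rows that do not move let the fingers close, or fill a call up. It gives the time, the measured TCP pose, the force, the opening and the grip force at its end, in the units of the state.
- readout.observe(): the state, without advancing time (a new reading comes with each control period).
- vision.snapshot(name): name is "scene" or "top" or "wrist"; returns the picture (384x512x3 uint8, red, green, blue); there is no depth.
- vision.get_calibration(name): a dict with "K" (3x3 intrinsics, pixels), "distortion" ([k1, k2, p1, p2, k3] as OpenCV has them; the pictures are not rectified), "pose" (4x4, takes a point from camera to world coordinates); the wrist camera has in their place "mount" (4x4, takes a point from camera to tool coordinates, whose origin is the TCP and whose axes are the flange's). Camera axes: x right, y down, z forward; pixel columns grow to the right and rows downward; lengths in m; the calibration is good to about 2 mm. A picture is of the moment at which its call begins: read the wrist's pose just before it. get_calibration takes no time and is no camera call.
- job.job_done(): hands the job in; it is judged then, once.
The state is a dict: "t": time; "joints": joint angles; "joint_vel": joint speeds; "joint_torque": joint torques, N m; "ee_pos": TCP position; "ee_rot": TCP orientation; "wrist_force": force on the tool from outside, world axes, zero at the start; "ft_torque": the same for the moment, N m; "width": opening from 0.0 (shut) to 1.0 (fully open); "gripper_force": force on a finger pad.
Only numpy, scipy, OpenCV 4.12 (cv2) and the standard library are available. Lean on these libraries where they do the work, as an engineer would, in place of code of your own. Each camera call takes 0.05 s, during which the arm holds its last target. There are 200 camera calls.

## Working session

There is one attempt and no reset: what is moved stays moved. The work goes in short steps, Python scripts to look and compute and a shell command to move; the robot and the scene stay as the last step left them, time stands still between calls to the robot, and variables do not carry over. Pictures are saved under pics/ and viewed, at most 10 in all, crops included, and the job is handed in when it is done.

```bash
ls; mkdir -p pics
cat > h.py <<'E'
import numpy as np, cv2
from workcell import readout, vision, job
def cam(n):
    c=vision.get_calibration(n); K=np.array(c["K"]); d=np.array(c["distortion"])
    if n=="wrist":
        s=readout.observe(); T=np.eye(4); T[:3,:3]=s["ee_rot"]; T[:3,3]=s["ee_pos"]; P=T@np.array(c["mount"])
    else: P=np.array(c["pose"])
    return K,d,P
def rays(n,px,C=None):
    K,d,P=C or cam(n); u=cv2.undistortPoints(np.array(px,float).reshape(-1,1,2),K,d).reshape(-1,2)
    return P[:3,3],np.c_[u,np.ones(len(u))]@P[:3,:3].T
def onz(n,px,z,C=None):
    o,r=rays(n,px,C); return o+r*((z-o[2])/r[:,2])[:,None]
def proj(n,pts,C=None):
    K,d,P=C or cam(n); M=np.linalg.inv(P)
    return cv2.projectPoints(np.array(pts,float).reshape(-1,3),cv2.Rodrigues(M[:3,:3])[0],M[:3,3],K,d)[0].reshape(-1,2)
def snap(n,f):
    C=cam(n); im=vision.snapshot(n); cv2.imwrite("pics/"+f+".png",im[:,:,::-1]); np.savez("pics/"+f+".npz",im=im,K=C[0],d=C[1],P=C[2]); return im,C
def load(f):
    z=np.load("pics/"+f+".npz"); return z["im"],(z["K"],z["d"],z["P"])
E
python3 - <<'E'
from h import *
for n in("top","scene","wrist"): 
    im,C=snap(n,n+"0"); print(n,C[2].round(3).tolist(),C[0].round(0).tolist())
a=[cv2.imread(f"pics/{n}0.png") for n in("top","scene")]
cv2.imwrite("pics/top0x.png",cv2.resize(a[0],(800,600),interpolation=cv2.INTER_CUBIC))
E
```

```text
pics
top [[-0.008, -0.981, 0.193, 0.331], [-1.0, 0.007, -0.003, 0.02], [0.002, -0.193, -0.981, 1.234], [0.0, 0.0, 0.0, 1.0]] [[466.0, 0.0, 261.0], [0.0, 466.0, 192.0], [0.0, 0.0, 1.0]]
scene [[0.234, 0.831, -0.505, 1.082], [0.972, -0.201, 0.12, -0.106], [-0.002, -0.519, -0.855, 0.98], [0.0, 0.0, 0.0, 1.0]] [[490.0, 0.0, 250.0], [0.0, 490.0, 199.0], [0.0, 0.0, 1.0]]
wrist [[0.418, 0.87, 0.261, 0.174], [0.908, -0.4, -0.122, 0.553], [-0.002, 0.288, -0.958, 0.373], [0.0, 0.0, 0.0, 1.0]] [[303.0, 0.0, 255.0], [0.0, 303.0, 196.0], [0.0, 0.0, 1.0]]
```

View pics/top0x.png

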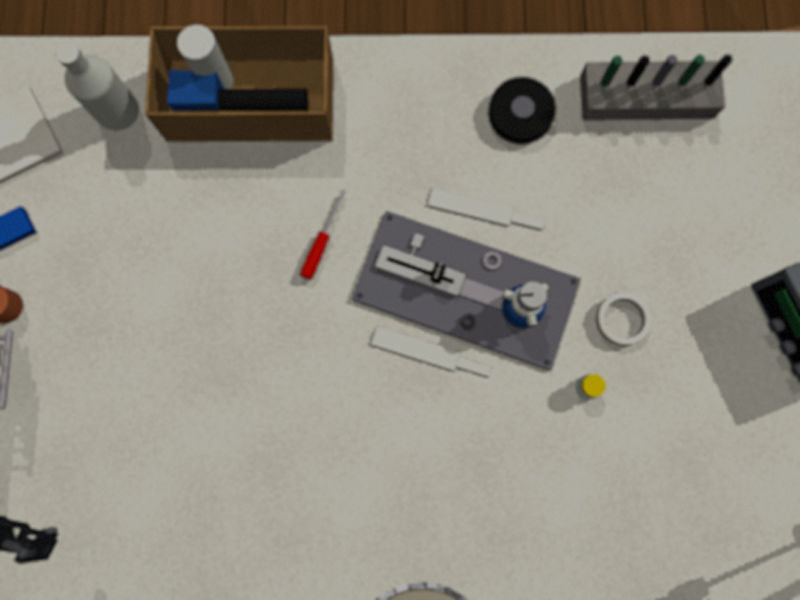

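View pics/scene0.png

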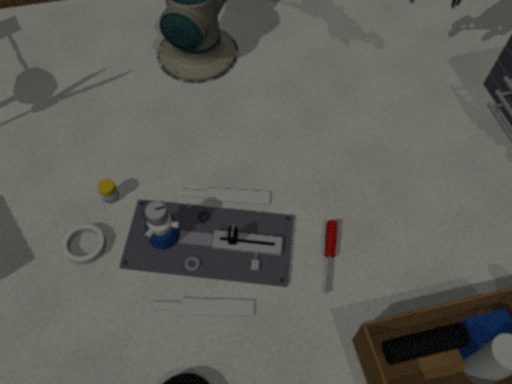

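The top view (at 1.56x) shows the stand plate with corners near (388,214), (579,280), (549,368) and (355,298). The cap is at (533,293), the brake grip at (437,272) and the clip at (416,241). The scene view agrees. Next I fit the plate and work out where everything is.

```bash
cat > m.py <<'E'
from h import *
for n,roi in(("top",(220,130,375,240)),("scene",(115,195,300,290))):
    im,C=load(n+"0"); x0,y0,x1,y1=roi
    lab=im.astype(int); hsv=cv2.cvtColor(im,cv2.COLOR_RGB2HSV)
    m=np.zeros(im.shape[:2],np.uint8); sub=lab[y0:y1,x0:x1]
    # plate: bluish-grey (b>=g), bench: b<g
    mm=((sub[...,2]-sub[...,1])>2)&(sub.max(2)<130); m[y0:y1,x0:x1]=mm*255
    m=cv2.morphologyEx(m,cv2.MORPH_CLOSE,np.ones((9,9)));m=cv2.morphologyEx(m,cv2.MORPH_OPEN,np.ones((5,5)))
    c=max(cv2.findContours(m,0,1)[0],key=cv2.contourArea)
    h=cv2.convexHull(c)
    w=onz(n,h.reshape(-1,2),0.012,C)[:,:2]
    r=cv2.minAreaRect((w*1000).astype(np.float32)); print(n,r, cv2.boxPoints(cv2.minAreaRect(c)).round().tolist())
    # circles:
E
python3 m.py
```

```text
top ((592.3870849609375, -82.5999755859375), (353.4674987792969, 164.91070556640625), 69.59830474853516) [[226.0, 192.0], [246.0, 135.0], [371.0, 179.0], [351.0, 236.0]]
scene ((594.5277709960938, -84.48802185058594), (355.9130859375, 169.71524047851562), 69.86869812011719) [[120.0, 268.0], [128.0, 198.0], [294.0, 216.0], [286.0, 286.0]]
```

Run:
```python
from h import *
s=readout.observe(); R=np.array(s["ee_rot"]); print(R.round(3).tolist(),s["ee_pos"],s["t"],s["width"])
print(np.array(vision.get_calibration("wrist")["mount"]).round(3).tolist())
yaw=np.radians(-20.3); ys=np.array([-np.sin(yaw),np.cos(yaw)]); print(ys)
o=np.array([.5935,-.0835]); 
for y in(.047,-.1): print(o+ys*y)
ang=lambda v:np.degrees(np.arctan2(v[1],v[0]))
print("tool y",ang(R[:2,1]),"stand y",ang(ys), "tool x",ang(R[:2,0]))
```

```text
[[-0.908, 0.419, -0.001], [0.419, 0.908, -0.001], [0.0, -0.001, -1.0]] [0.24044161 0.52190743 0.24967944] 0.15 0.9986815114992407
[[0.0, -0.958, -0.288, 0.074], [1.0, 0.0, 0.0, 0.001], [-0.0, -0.288, 0.958, -0.123], [0.0, 0.0, 0.0, 1.0]]
[0.34693565 0.93788893]
[ 0.60980598 -0.03941922]
[ 0.55880643 -0.17728889]
tool y 65.25874471423916 stand y 69.7 tool x 155.2587298516877
```

```bash
python3 -m jog '[[0,0,0.08,0.6,-0.9,0,1],[0,0,0.08,0.6,-0.9,0,1],[0,0,0.08,0.6,-0.9,0,1],[0,0,0.08,0.6,-0.9,0,1],[0,0,0.08,0.6,-0.9,0,1],[0,0,0.08,0.6,-0.9,0,1],[0,0,0.08,0.6,-0.9,0,1],[0,0,0.08,0.6,-0.9,0,1],[0,0,0.08,0.6,-0.9,0,1],[0,0,0.08,0.6,-0.9,0,1]]' && python3 -m jog '[[0,0,0,0.6,-0.9,0,1],[0,0,0,0.6,-0.9,0,1],[0,0,0,0.6,-0.9,0,1],[0,0,0,0.6,-0.9,0,1],[0,0,0,0.6,-0.9,0,1],[0,0,0,0.6,-0.9,0,1],[0,0,0,0.6,-0.9,0,1],[0,0,0,0.6,-0.9,0,1],[0,0,0,0.6,-0.9,0,1],[0,0,0,0.6,-0.9,0,1]]' && python3 -m jog '[[0,0,0,0.4,-0.65,0,1],[0,0,0,0.4,-0.65,0,1],[0,0,0,0.4,-0.65,0,1],[0,0,0,0.4,-0.65,0,1],[0,0,0,0.4,-0.65,0,1],[0,0,0,0.4,-0.65,0,1],[0,0,0,0.4,-0.65,0,1],[0,0,0,0,0,0,1],[0,0,0,0,0,0,1],[0,0,0,0,0,0,1]]'
python3 - <<'E'
from h import *
im,C=snap("wrist","w1"); cv2.imwrite("pics/w1x.png",cv2.resize(im[:,:,::-1],(800,600),interpolation=cv2.INTER_CUBIC))
print(readout.observe()["joints"])
E
```

```text
t: 0.98
ee_pos: [0.391, 0.296, 0.2501]
ee_rot: [[-0.939, 0.344, -0.0], [0.344, 0.939, -0.0], [0.0, -0.0, -1.0]]
wrist_force: [-0.3, 0.2, -0.6]
width: 1.0
gripper_force: 0.0
t: 1.82
ee_pos: [0.541, 0.071, 0.2501]
ee_rot: [[-0.939, 0.345, -0.001], [0.345, 0.939, 0.0], [0.001, -0.0, -1.0]]
wrist_force: [-0.6, 0.7, -0.2]
width: 0.996
gripper_force: 0.0
t: 2.65
ee_pos: [0.6103, -0.0412, 0.2501]
ee_rot: [[-0.939, 0.345, -0.001], [0.345, 0.939, 0.001], [0.001, 0.001, -1.0]]
wrist_force: [0.6, 0.9, 0.6]
width: 1.002
gripper_force: 0.0
[-1.81072004e-01  3.31562806e-01  1.42336986e+00  6.96142926e-04
  1.38758643e+00 -1.40047993e+00]
```

View pics/w1x.png

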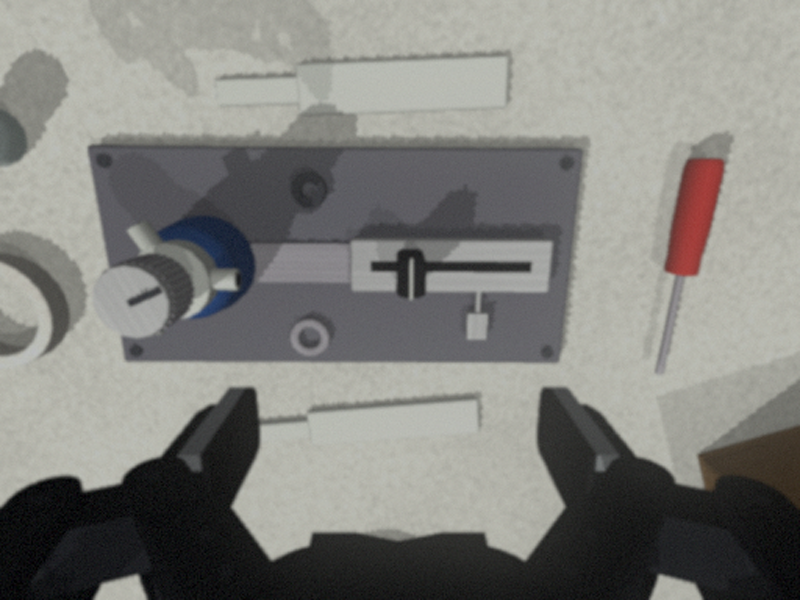

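The wrist view (1.56x) shows the grip's white line at (411,275), the clip finger at (478,302), and the cap-top disc centred near (133,301). The rib points right and slightly up, so the cap is about 2 rad from the bottom. Now I'll measure these.

Run:
```python
from h import *
im,C=load("w1"); g=cv2.cvtColor(im,cv2.COLOR_RGB2GRAY).astype(float)
o=np.array([.5935,-.0835]); a=np.radians(69.7); ys=np.array([np.cos(a),np.sin(a)]); xs=np.array([ys[1],-ys[0]])
st=lambda p:np.c_[(p[:,:2]-o)@xs,(p[:,:2]-o)@ys].round(4).tolist()
k=512/800.
# white line columns: rows 166..186, cols 254..272
for r0,r1,c0,c1,z,t in((168,176,257,270,.0665,"line"),(180,188,257,270,.0665,"line"),(189,198,299,313,.022,"finger"),(203,214,297,315,.022,"block")):
    p=g[r0:r1,c0:c1].mean(0); w=np.clip(p-(p.min()+p.max())/2,0,None); c=(w*np.arange(c0,c1)).sum()/w.sum()
    print(t,c,st(onz("wrist",[[c,(r0+r1-1)/2]],z,C)), p.round().astype(int).tolist())
# grip black blob
m=(g[155:195,245:280]<40).astype(np.uint8); print("stand y of black edges", np.where(m.mean(0)>.5)[0]+245)
# plate edges left/right -> stand
print(st(onz("wrist",np.array([[91,147],[581,150],[560,361],[127,360]])*k,.012,C)))
# rib: dark within cap disc
sub=g[168:216,60:112]; m=np.zeros_like(sub,np.uint8); cv2.circle(m,(int(133*k)-60,int(301*k)-168),18,1,-1)
d=((sub<90)&(m>0)).astype(np.uint8); n,l,s,cc=cv2.connectedComponentsWithStats(d); print(s.tolist(),cc.tolist())
pts=[]
i=1+np.argmin(np.hypot(*(cc[1:]+[60,168]-[92,189]).T)); yy,xx=np.where(l==i)
w=onz("wrist",np.c_[xx+60,yy+168],.126,C)[:,:2]; u=np.linalg.svd(w-w.mean(0))[2][0]; print("rib dir deg rel stand x",np.degrees(np.arctan2(u@ys,u@xs)),"mean",st(w.mean(0)[None]))
```

```text
line 262.82291090204757 [[-0.0066, 0.0548]] [39, 37, 38, 44, 82, 132, 149, 112, 62, 41, 39, 40, 39]
line 262.7973568281938 [[0.0062, 0.055]] [40, 38, 40, 47, 85, 134, 150, 111, 62, 42, 42, 42, 40]
finger 305.55972222222215 [[0.0293, 0.1081]] [92, 89, 85, 82, 89, 118, 147, 149, 120, 88, 78, 81, 83, 85]
block 304.67655336652956 [[0.0485, 0.1079]] [92, 115, 149, 166, 168, 163, 161, 161, 162, 164, 165, 163, 161, 157, 137, 107, 88, 88]
stand y of black edges [258]
[[-0.0826, -0.1741], [-0.0821, 0.1786], [0.0831, 0.1804], [0.0829, -0.1755]]
[[0, 0, 52, 48, 2419], [22, 16, 20, 11, 77]] [[25.29268292682927, 23.57089706490285], [32.01298701298701, 21.272727272727273]]
rib dir deg rel stand x -66.18689403916176 mean [[-0.0036, -0.0907]]
```

```bash
python3 -m jog '[[0,0,0,0.09,0.37,0,1],[0,0,0,0,0,-0.8,1],[0,0,0,0,0,-0.9,1],[0,0,0,0,0,-0.9,1],[0,0,0,0,0,-0.9,1],[0,0,0,0,0,-0.9,1],[0,0,0,0,0,-0.9,1],[0,0,0,0,0,-0.9,1],[0,0,0,0,0,-0.9,1],[0,0,0,0,0,-0.8,1]]' 30 && python3 -m jog '[[0,0,0,0,0,0,-1],[0,0,0,0,0,0,-1],[0,0,0,0,0,0,-1],[0,0,0,0,0,0,-1],[0,0,0,0,0,0,-1],[0,0,0,0,0,0,-1],[0,0,0,0,0,0,-1],[0,0,0,0,0,0,-1],[0,0,0,0,0,0,-1],[0,0,0,0,0,0,-1]]' 30
```

```text
t: 3.53
ee_pos: [0.6125, -0.0306, 0.0519]
ee_rot: [[-0.939, 0.343, -0.0], [0.343, 0.939, 0.001], [0.0, 0.001, -1.0]]
wrist_force: [-1.2, 0.7, -0.4]
width: 1.001
gripper_force: 0.0
t: 4.37
ee_pos: [0.6139, -0.0323, 0.0545]
ee_rot: [[-0.939, 0.345, 0.003], [0.345, 0.939, -0.0], [-0.003, 0.001, -1.0]]
wrist_force: [-0.7, -0.0, 6.4]
width: 0.231
gripper_force: 34.4
```

```bash
python3 -m jog '[[0,0,0,0.04,0.1,0.05,-1],[0,0,0,0.09,0.25,0,-1],[0,0,0,0.09,0.25,0,-1],[0,0,0,0.09,0.25,0,-1],[0,0,0,0.09,0.25,0,-1],[0,0,0,0.09,0.25,0,-1],[0,0,0,0.09,0.25,0,-1],[0,0,0,0.09,0.25,0,-1],[0,0,0,0.04,0.14,0,-1],[0,0,0,0,0,0,-1]]' 30
```

```text
t: 5.2
ee_pos: [0.6327, 0.0188, 0.0545]
ee_rot: [[-0.939, 0.344, 0.004], [0.344, 0.939, 0.001], [-0.004, 0.002, -1.0]]
wrist_force: [4.9, -1.5, 0.9]
width: 0.23
gripper_force: 33.7
```

```bash
python3 -m jog '[[0,0,0,0,0,0,0],[0,0,0,0,0,0,0],[0,0,0,0,0,0,0],[0,0,0,0,0,0,0],[0,0,0,0,0,0.8,0],[0,0,0,0,0,0.8,0],[0,0,0,0,0,0.8,0],[0,0,0,0,0,0.8,0],[0,0,0,0,0,0,0],[0,0,0,0,0,0,0]]' 30
cat > b.py <<'E'
import sys
from h import *
f=sys.argv[1]; im,C=snap("wrist",f); g=cv2.cvtColor(im,cv2.COLOR_RGB2GRAY).astype(float)
o=np.array([.5935,-.0835]); a=np.radians(69.7); ys=np.array([np.cos(a),np.sin(a)]); xs=np.array([ys[1],-ys[0]])
p3=lambda x,y,z:np.r_[o+x*xs+y*ys,z]
def scan(x,z,y,h=.012):
    s=np.arange(y-h,y+h,.0002); px=proj("wrist",[p3(x,v,z) for v in s],C).astype(np.float32)
    v=cv2.remap(g.astype(np.float32),px[:,0].reshape(1,-1),px[:,1].reshape(1,-1),cv2.INTER_LINEAR)[0]
    w=np.clip(v-(v.min()+v.max())/2,0,None); return (w*s).sum()/w.sum()*1000, int(v.min()),int(v.max())
y=(np.array(readout.observe()["ee_pos"])[:2]-o)@ys; print("tcp y",y)
for x in(-.009,-.004,.004,.009): print("line",scan(x,.0665,y,.006))
for x in(.025,.029,.033): print("finger",scan(x,.022,.108,.007))
print("block",scan(.049,.022,.108,.016))
cv2.imwrite("pics/"+f+"x.png",cv2.resize(im[:,:,::-1],(800,600)))
E
python3 b.py w2
```

```text
t: 6.03
ee_pos: [0.6309, 0.0176, 0.135]
ee_rot: [[-0.939, 0.345, 0.002], [0.345, 0.939, 0.0], [-0.002, 0.001, -1.0]]
wrist_force: [0.8, 0.6, -0.6]
width: 0.501
gripper_force: 0.0
tcp y 0.10749638808585933
line (np.float64(110.30370205156228), 46, 195)
line (np.float64(110.30976441775537), 43, 196)
line (np.float64(110.21760427383188), 45, 202)
line (np.float64(110.24102717399099), 48, 204)
finger (np.float64(110.72060540330857), 42, 203)
finger (np.float64(110.72179033801383), 47, 204)
finger (np.float64(110.38982556544094), 67, 207)
block (np.float64(108.25570341377005), 90, 191)
```

View pics/w2x.png

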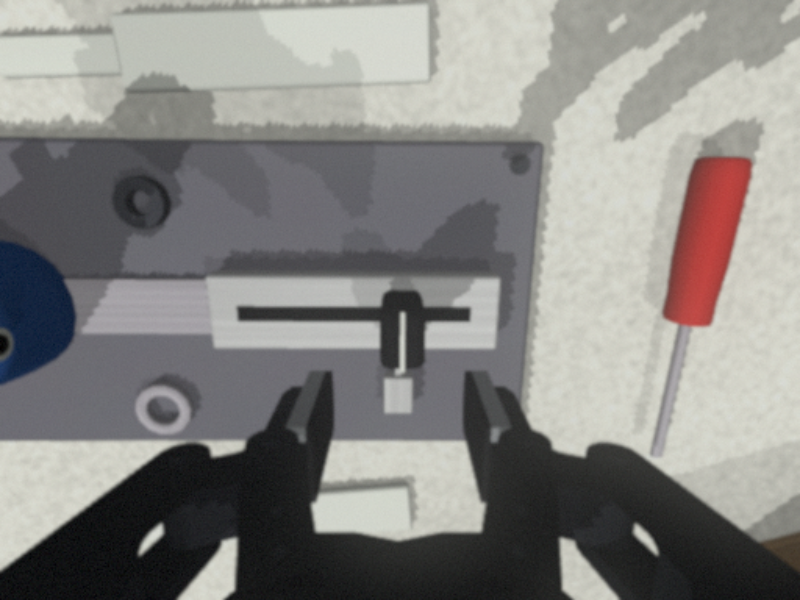

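The view shows the line at column 402, while the clip block sits at 398, so the brake is about 1.5–2 mm too far. I'll refine that from the finger itself.

Run:
```python
from h import *
im,C=load("w2"); g=cv2.cvtColor(im,cv2.COLOR_RGB2GRAY)
print(g[226:266:1,242:272])
```

```text
[[105  76  56 ...  43  54  71]
 [102  77  56 ...  47  52  73]
 [105  79  54 ...  46  47  72]
 ...
 [111 111 114 ... 115 114 111]
 [113 117 111 ... 113 117 116]
 [113 114 113 ... 112 113 115]]
```

Run:
```python
from h import *
im,C=load("w2"); g=cv2.cvtColor(im,cv2.COLOR_RGB2GRAY)
for r in range(228,264,2): print(r,*g[r,242:272])
```

```text
228 105 79 54 49 51 52 49 49 50 50 47 47 61 120 183 207 188 132 68 51 51 51 52 48 50 47 47 46 47 72
230 106 82 55 46 50 49 50 49 49 52 48 49 60 120 183 207 186 129 66 50 53 51 51 55 50 51 52 49 49 68
232 109 95 72 48 45 51 47 46 50 50 53 47 63 119 184 205 186 130 67 50 52 53 54 48 49 48 48 47 65 88
234 100 97 89 76 63 60 53 52 51 47 57 55 70 123 183 206 191 129 71 48 51 53 53 47 53 55 63 72 89 104
236 100 99 98 97 96 87 82 79 72 76 104 143 162 173 197 208 190 137 90 78 82 78 80 79 80 84 85 87 93 99
238 105 102 101 101 97 92 90 90 89 91 123 165 178 183 178 164 151 114 96 87 88 89 91 90 89 90 90 88 90 97
240 102 104 98 100 97 96 97 95 95 97 111 133 137 133 125 105 101 94 94 93 91 89 90 87 88 88 89 94 96 103
242 99 100 105 123 146 159 157 152 152 152 150 148 148 152 151 150 148 148 146 146 146 131 103 92 85 90 89 90 101 109
244 101 101 105 133 175 192 191 189 186 184 181 182 182 186 188 186 185 187 181 183 178 154 117 92 90 91 87 92 90 98
246 107 100 105 129 173 191 192 188 183 180 183 182 183 187 189 187 188 185 185 183 179 153 120 94 89 90 87 88 93 99
248 101 99 106 129 171 188 192 19
[... 236 characters left out ...]
8 184 184 183 181 183 186 188 187 185 185 183 182 176 152 111 94 87 89 91 93 99 105
254 107 108 105 130 171 194 192 188 186 183 182 183 184 184 190 189 185 185 183 186 175 150 114 93 95 99 107 110 112 112
256 115 113 110 133 171 190 194 191 183 184 179 182 183 186 185 189 185 184 183 187 177 152 122 110 111 113 116 115 113 111
258 113 114 112 134 171 189 192 189 185 183 180 181 181 187 185 188 183 184 184 186 178 151 126 116 112 115 113 114 114 114
260 113 112 115 134 175 190 195 188 184 182 181 180 183 189 188 185 185 185 183 184 177 151 124 113 115 114 114 117 113 113
262 114 114 113 132 172 189 190 188 186 184 182 183 184 188 189 187 186 183 184 186 172 147 123 115 113 114 115 116 112 113
```

```bash
python3 -m jog '[[0,0,0,0,0,-0.8,0],[0,0,0,0,0,-0.8,0],[0,0,0,0,0,-0.8,0],[0,0,0,0,0,-0.8,0],[0,0,0,0,0,0,0],[0,0,0,0,0,0,-1],[0,0,0,0,0,0,-1],[0,0,0,0,0,0,-1],[0,0,0,0,0,0,-1],[0,0,0,0,0,0,-1]]' 30; python3 -c "
import numpy as np
from workcell import readout
p=readout.observe()['ee_pos'];print(p,(p[0]-.5935)*.3469+(p[1]+.0835)*.9379)"
```

```text
t: 6.92
ee_pos: [0.6305, 0.0177, 0.054]
ee_rot: [[-0.939, 0.345, -0.0], [0.345, 0.939, 0.0], [0.0, 0.0, -1.0]]
wrist_force: [0.8, 1.2, -6.9]
width: 0.232
gripper_force: 32.4
[0.63052363 0.0176915  0.05404032] 0.1077510071629983
```

```bash
python3 -m jog '[[0,0,0,0,0,0,0],[0,0,0,0,0,0,0],[0,0,0,0,0,0,0],[0,0,0,0,0,0,0],[0,0,0,0,0,0.8,0],[0,0,0,0,0,0.8,0],[0,0,0,0,0,0.8,0],[0,0,0,0,0,0.8,0],[0,0,0,0,0,0,0],[0,0,0,0,0,0,0]]' 30; python3 b.py w3
python3 - <<'E'
from h import *
im,C=load("w3"); g=cv2.cvtColor(im,cv2.COLOR_RGB2GRAY)
for r in range(228,250,2): print(r,*g[r,242:272])
E
```

```text
t: 7.75
ee_pos: [0.6316, 0.0174, 0.1358]
ee_rot: [[-0.939, 0.345, 0.004], [0.345, 0.939, -0.0], [-0.004, 0.001, -1.0]]
wrist_force: [-0.2, -1.3, -0.0]
width: 0.507
gripper_force: 0.0
tcp y 0.10756304560139385
line (np.float64(108.43802972748671), 44, 194)
line (np.float64(108.46213334898741), 46, 194)
line (np.float64(108.48789980924384), 45, 196)
line (np.float64(108.48979105506824), 43, 196)
finger (np.float64(108.55894163942929), 46, 193)
finger (np.float64(108.55428767501459), 46, 196)
finger (np.float64(108.53079570517967), 66, 202)
block (np.float64(108.27075404257889), 91, 191)
228 46 47 49 45 48 49 49 46 46 52 99 159 197 188 136 76 49 46 52 47 52 51 48 46 50 44 62 80 90 94
230 56 48 48 51 46 49 49 49 48 53 97 158 197 187 133 71 49 46 50 51 49 48 51 45 49 52 69 84 87 95
232 82 62 57 51 49 46 49 39 46 53 99 160 198 188 134 77 49 46 50 49 50 44 49 53 60 69 81 89 97 106
234 101 93 86 88 87 83 72 69 65 76 116 175 203 192 148 94 72 69 72 76 82 80 79 86 84 89 89 89 91 103
236 101 97 98 99 98 92 85 85 84 87 128 174 198 188 155 108 87 88 89 89 90 90 88 90 90 88 91 88 89 92
238 99 98 99 99 93 92 92 90 94 90 112 136 157 153 136 104 91 90 88 93 87 93 90 88 88 84 90 94 93 103
240 101 100 104 119 137 145 140 139 137 136 137 138 141 141 139 139 136 138 134 135 131 118 97 87 86 91 91 96 104 111
242 99 97 106 138 175 193 188 188 185 185 181 181 183 182 186 187 184 183 181 184 177 149 112 91 88 90 87 90 95 103
244 107 99 110 139 178 192 190 187 186 186 182 179 184 186 185 188 186 184 185 184 178 150 111 91 88 86 90 86 91 95
246 104 101 109 137 178 192 194 189 184 184 184 181 182 183 188 186 184 186 185 183 178 146 109 88 89 90 89 93 97 108
248 103 99 103 140 176 193 191 190 185 185 182 182 182 186 186 185 184 184 186 184 178 147 110 92 89 88 90 98 104 114
```

The line is now at 108.5 mm and the clip at 108.3 mm, so the brake is set. Next I move above the cap.

```bash
python3 -m jog '[[0,0,0,0,0,0.8,0],[0,0,0,0,0,0.9,1],[0,0,0,-0.35,-0.97,0.9,1],[0,0,0,-0.35,-0.97,0,1],[0,0,0,-0.35,-0.97,0,1],[0,0,0,-0.35,-0.97,0,1],[0,0,0,-0.35,-0.97,0,1],[0,0,0,-0.35,-0.97,0,1],[0,0,0,-0.35,-0.97,0,1],[0,0,0,-0.45,-0.98,0,1]]' 60 && python3 -m jog '[[0,0,0,0,0,0,1],[0,0,0,0,0,0,1],[0,0,0,0,0,0,1],[0,0,0,0,0,0,1],[0,0,0,0,0,0,1],[0,0,0,0,0,0,1],[0,0,0,0,0,0,1],[0,0,0,0,0,0,1],[0,0,0,0,0,0,1],[0,0,0,0,0,0,1]]'
python3 - <<'E'
from h import *
im,C=snap("wrist","w4"); cv2.imwrite("pics/w4x.png",cv2.resize(im[:,:,::-1],(800,600),interpolation=cv2.INTER_CUBIC))
E
```

```text
t: 8.63
ee_pos: [0.5571, -0.1776, 0.1973]
ee_rot: [[-0.939, 0.344, -0.002], [0.344, 0.939, 0.001], [0.003, 0.0, -1.0]]
wrist_force: [-0.1, -0.9, 0.3]
width: 0.997
gripper_force: 0.0
t: 9.47
ee_pos: [0.5582, -0.1766, 0.1991]
ee_rot: [[-0.939, 0.344, 0.0], [0.344, 0.939, 0.0], [-0.0, 0.0, -1.0]]
wrist_force: [0.6, -0.1, -0.4]
width: 0.997
gripper_force: 0.0
```

View pics/w4x.png

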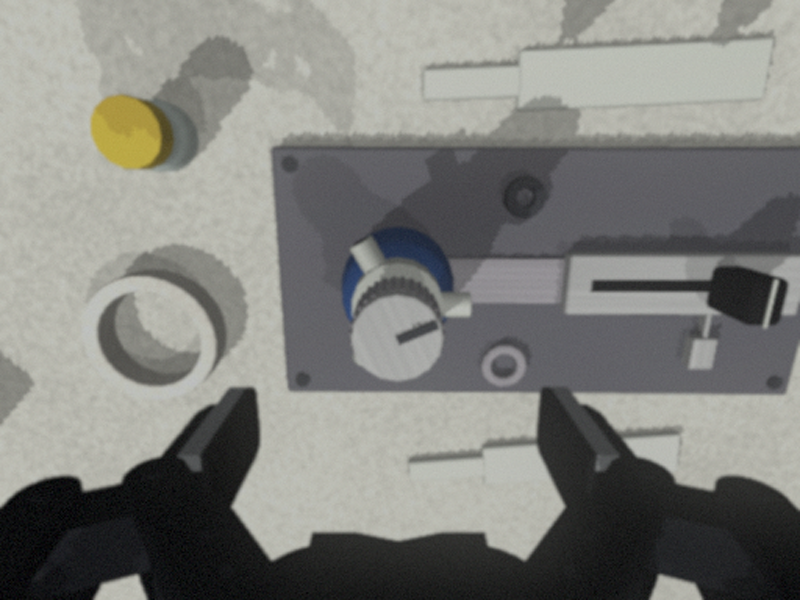

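The cap-top disc is centred near (397,337) at 1.56x with a radius of about 46 px, and the rib runs from (398,340) to (437,325). I'll fit the disc and the rib.

```bash
cat > c.py <<'E'
from h import *
im,C=load("w4"); g=cv2.cvtColor(im,cv2.COLOR_RGB2GRAY)
a=np.radians(69.7); ys=np.array([np.cos(a),np.sin(a)]); xs=np.array([ys[1],-ys[0]])
m=np.zeros_like(g); sub=g[180:250,215:295]; m[180:250,215:295]=((sub>140))*255
cir=np.zeros_like(g); cv2.circle(cir,(254,216),34,255,-1); m&=cir
m=cv2.morphologyEx(m,cv2.MORPH_OPEN,np.ones((5,5)))
c=max(cv2.findContours(m,0,1)[0],key=cv2.contourArea); h=cv2.convexHull(c)
w=onz("wrist",h.reshape(-1,2),.126,C)[:,:2]; print(cv2.minEnclosingCircle(h),cv2.minEnclosingCircle((w*1000).astype(np.float32)),cv2.fitEllipse(h))
d=np.zeros_like(g); cv2.circle(d,(254,216),27,1,-1); d=((g<100)&(d>0)).astype(np.uint8)
n,l,s,cc=cv2.connectedComponentsWithStats(d); print(s[1:].tolist(),cc[1:].round(1).tolist())
i=1+np.argmax(s[1:,4]); i=[k for k in range(1,n) if abs(cc[k]-[267,212]).max()<8][0]
yy,xx=np.where(l==i); q=onz("wrist",np.c_[xx,yy],.126,C)[:,:2]; u=np.linalg.svd(q-q.mean(0))[2][0]; u*=np.sign(u@ys)
print("rib",np.degrees(np.arctan2(u@ys,u@xs)), q.mean(0), (q@u).max()-(q@u).min())
E
python3 c.py
```

```text
((253.2283477783203, 217.38583374023438), 29.104108810424805) ((559.1441650390625, -177.29359436035156), 20.539710998535156) ((253.63571166992188, 216.3107147216797), (53.615081787109375, 58.31916046142578), 86.54197692871094)
[[254, 205, 26, 15, 149]] [[266.7, 211.9]]
rib 113.92994456220055 [ 0.55857626 -0.16705181] 0.018327357142859546
```

```bash
python3 -m jog '[[0,0,0,0.04,-0.03,-0.45,1],[0,0,0,0,0,-0.46,1],[0,0,0,0,0,-0.46,1],[0,0,0,0,0,-0.46,1],[0,0,0,0,0,-0.46,1],[0,0,0,0,0,-0.45,1],[0,0,0,0,0,-0.45,1],[0,0,0,0,0,-0.45,1],[0,0,0,0,0,0,1],[0,0,0,0,0,0,1]]' 60 && python3 -m jog '[[0,0,0,0,0,0,-1],[0,0,0,0,0,0,-1],[0,0,0,0,0,0,-1],[0,0,0,0,0,0,-1],[0,0,0,0,0,0,-1],[0,0,0,0,0,0,-1],[0,0,0,0,0,0,-1],[0,0,0,0,0,0,-1],[0,0,0,0,0,0,-1],[0,0,0,0,0,0,-1]]' 60; python3 -c "
from workcell import readout
s=readout.observe();print(s['joints'],s['ft_torque'])"
```

```text
t: 10.35
ee_pos: [0.5585, -0.1773, 0.107]
ee_rot: [[-0.939, 0.345, -0.002], [0.345, 0.939, 0.001], [0.002, 0.0, -1.0]]
wrist_force: [0.3, -0.4, 0.3]
width: 1.0
gripper_force: 0.0
t: 11.18
ee_pos: [0.5596, -0.1776, 0.1087]
ee_rot: [[-0.939, 0.345, 0.001], [0.345, 0.939, -0.0], [-0.001, 0.0, -1.0]]
wrist_force: [0.7, 1.0, 5.5]
width: 0.48
gripper_force: 60.1
[-4.25906742e-01  4.03438740e-01  1.68772990e+00  2.56981719e-04
  1.04921333e+00 -1.64507177e+00] [0.06947008 0.05950837 0.06130841]
```

```bash
cat > s.py <<'E'
from workcell import readout
import numpy as np
s=readout.observe();R=np.array(s['ee_rot']);print("yaw of tool y",np.arctan2(R[1,1],R[0,1]).round(4),"j6",s['joints'][5].round(3),"M",np.round(s['ft_torque'],3),"F",np.round(s['wrist_force'],1),np.round(s["ee_pos"],4))
E
python3 s.py; python3 -m jog '[[0,0,-0.5,0,0,-0.002,-1],[0,0,-1,0,0,-0.004,-1],[0,0,-1,0,0,-0.004,-1],[0,0,-1,0,0,-0.004,-1],[0,0,-1,0,0,-0.004,-1],[0,0,-1,0,0,-0.004,-1],[0,0,-1,0,0,-0.004,-1],[0,0,-1,0,0,-0.004,-1],[0,0,-1,0,0,-0.004,-1],[0,0,-0.5,0,0,-0.002,-1]]' 60; python3 s.py
```

```text
yaw of tool y 1.219 j6 -1.645 M [0.069 0.06  0.061] F [0.7 1.  5.5] [ 0.5596 -0.1776  0.1087]
t: 12.02
ee_pos: [0.5594, -0.1778, 0.1078]
ee_rot: [[-0.31, 0.951, 0.001], [0.951, 0.31, -0.001], [-0.001, 0.001, -1.0]]
wrist_force: [0.2, -0.1, 6.3]
width: 0.477
gripper_force: 60.4
yaw of tool y 0.3152 j6 -0.741 M [0.01  0.093 0.063] F [ 0.2 -0.1  6.3] [ 0.5594 -0.1778  0.1078]
```

```bash
python3 -m jog '[[0,0,-1,0,0,-0.004,-1],[0,0,-1,0,0,-0.004,-1],[0,0,-1,0,0,-0.004,-1],[0,0,-1,0,0,-0.004,-1],[0,0,-1,0,0,-0.004,-1],[0,0,-1,0,0,-0.004,-1],[0,0,-1,0,0,-0.004,-1],[0,0,-1,0,0,-0.004,-1],[0,0,-0.5,0,0,-0.002,-1],[0,0,0,0,0,0,-1]]' 60; python3 s.py; python3 -m jog '[[0,0,-0.2,0,0,-0.001,-1],[0,0,-0.2,0,0,-0.001,-1],[0,0,-0.2,0,0,-0.001,-1],[0,0,-0.2,0,0,-0.001,-1],[0,0,-0.2,0,0,-0.001,-1],[0,0,-0.2,0,0,-0.001,-1],[0,0,-0.2,0,0,-0.001,-1],[0,0,0,0,0,0,-1],[0,0,0,0,0,0,-1],[0,0,0,0,0,0,-1]]' 60; python3 s.py
```

```text
t: 12.85
ee_pos: [0.5592, -0.1777, 0.107]
ee_rot: [[0.508, 0.861, 0.0], [0.861, -0.508, -0.001], [-0.0, 0.001, -1.0]]
wrist_force: [-0.2, 0.5, 6.0]
width: 0.477
gripper_force: 60.4
yaw of tool y -0.5326 j6 0.107 M [ 0.062  0.18  -0.053] F [-0.2  0.5  6. ] [ 0.5592 -0.1777  0.107 ]
t: 13.68
ee_pos: [0.5592, -0.1777, 0.1068]
ee_rot: [[0.622, 0.783, 0.0], [0.783, -0.622, -0.001], [-0.0, 0.001, -1.0]]
wrist_force: [-1.5, 0.6, 6.8]
width: 0.476
gripper_force: 60.4
yaw of tool y -0.6711 j6 0.245 M [ 0.11   0.217 -0.021] F [-1.5  0.6  6.8] [ 0.5592 -0.1777  0.1068]
```

```bash
for i in 1; do python3 -m jog '[[0,0,-0.2,0,0,-0.001,-1],[0,0,-0.2,0,0,-0.001,-1],[0,0,-0.2,0,0,-0.001,-1],[0,0,0,0,0,0,-1],[0,0,0,0,0,0,-1],[0,0,0,0,0,0,-1],[0,0,0,0,0,0,-1],[0,0,0,0,0,0,-1],[0,0,0,0,0,0,-1],[0,0,0,0,0,0,-1]]' 60 >/dev/null; python3 s.py;  python3 -m jog '[[0,0,-0.2,0,0,-0.001,-1],[0,0,-0.2,0,0,-0.001,-1],[0,0,-0.1,0,0,-0.001,-1],[0,0,0,0,0,0,-1],[0,0,0,0,0,0,-1],[0,0,0,0,0,0,-1],[0,0,0,0,0,0,-1],[0,0,0,0,0,0,-1],[0,0,0,0,0,0,-1],[0,0,0,0,0,0,-1]]' 60 >/dev/null; python3 s.py; done
```

```text
yaw of tool y -0.7311 j6 0.305 M [ 0.019  0.274 -0.029] F [-1.8 -0.4  7.8] [ 0.5591 -0.1777  0.1067]
yaw of tool y -0.7796 j6 0.354 M [0.068 0.201 0.329] F [-1.6  1.1  7.8] [ 0.5591 -0.1777  0.1067]
```

```bash
python3 -m jog '[[0,0,-0.2,0,0,0,-1],[0,0,-0.1,0,0,0,-1],[0,0,0,0,0,0,-1],[0,0,0,0,0,0,-1],[0,0,0,0,0,0,-1],[0,0,0,0,0,0,-1],[0,0,0,0,0,0,-1],[0,0,0,0,0,0,-1],[0,0,0,0,0,0,-1],[0,0,0,0,0,0,-1]]' 60 >/dev/null; python3 s.py
```

```text
yaw of tool y -0.8075 j6 0.383 M [0.059 0.188 0.862] F [-1.5 -0.2  7.3] [ 0.5591 -0.1777  0.1067]
```

Torque climbs to 0.86 N m with contact at a yaw of about −0.763. That is 1.98 rad of turning and matches the rib measurement, so the cap is bottomed. I'll back off to a yaw of about 0.808.

```bash
python3 -m jog '[[0,0,0.4,0,0,0,-1],[0,0,0.8,0,0,0.003,-1],[0,0,0.9,0,0,0.004,-1],[0,0,0.9,0,0,0.004,-1],[0,0,0.9,0,0,0.004,-1],[0,0,0.9,0,0,0.004,-1],[0,0,0.9,0,0,0.004,-1],[0,0,0.9,0,0,0.004,-1],[0,0,0.9,0,0,0.004,-1],[0,0,0.9,0,0,0.004,-1]]' 60 && python3 -m jog '[[0,0,0.9,0,0,0.004,-1],[0,0,0.9,0,0,0.004,-1],[0,0,0.9,0,0,0.004,-1],[0,0,0.9,0,0,0.004,-1],[0,0,0.9,0,0,0.004,-1],[0,0,0.9,0,0,0.004,-1],[0,0,0.9,0,0,0.003,-1],[0,0,0.9,0,0,0.003,-1],[0,0,0.6,0,0,0,-1],[0,0,0,0,0,0,-1]]' 60;python3 s.py
python3 - <<'E'
from h import *
im,C=snap("wrist","w5"); a=im[:,:,::-1]
b,_=snap("scene","s5"); b=b[:,:,::-1]
t,_=snap("top","t5"); t=t[:,:,::-1]
f=lambda x,w,h:cv2.resize(np.ascontiguousarray(x),(w,h),interpolation=cv2.INTER_CUBIC)
cv2.imwrite("pics/m5.png",np.vstack([np.hstack([f(a[150:300,155:355],400,300),f(b[190:290,115:295],400,300)]),np.hstack([f(a,400,300),f(t[120:270,200:400],400,300)])]))
E
```

```text
t: 17.02
ee_pos: [0.5593, -0.1777, 0.1075]
ee_rot: [[-0.033, 0.999, 0.001], [0.999, 0.033, -0.001], [-0.001, 0.001, -1.0]]
wrist_force: [-0.4, 0.6, 6.0]
width: 0.481
gripper_force: 60.4
t: 17.85
ee_pos: [0.5595, -0.1777, 0.1083]
ee_rot: [[-0.725, 0.689, 0.001], [0.689, 0.725, -0.0], [-0.001, 0.0, -1.0]]
wrist_force: [-0.3, 0.8, 6.6]
width: 0.478
gripper_force: 60.4
yaw of tool y 0.811 j6 -1.237 M [0.073 0.057 0.039] F [-0.3  0.8  6.6] [ 0.5595 -0.1777  0.1083]
```

View pics/m5.png

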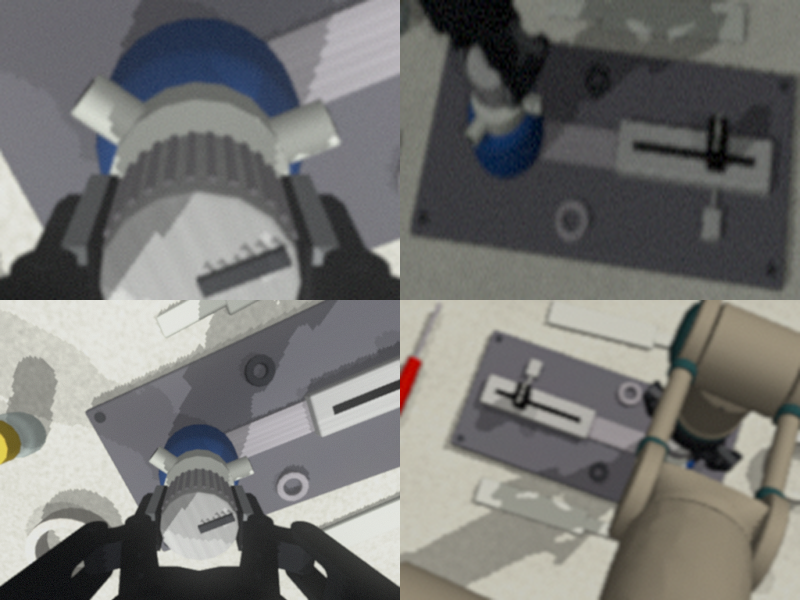

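The rib shows between the fingers, from about (197,286) to (290,256) in the upper-left crop. The brake is still level with the clip and the loose parts haven't moved. I'll measure the rib angle next.

Run:
```python
from h import *
im,C=load("w5"); g=cv2.cvtColor(im,cv2.COLOR_RGB2GRAY)
a=np.radians(69.7); ys=np.array([np.cos(a),np.sin(a)]); xs=np.array([ys[1],-ys[0]])
d=np.zeros_like(g); d[272:302,250:302]=1; d=((g<100)&(d>0)).astype(np.uint8)
n,l,s,cc=cv2.connectedComponentsWithStats(d); print(s[1:].tolist(),cc[1:].round(1).tolist())
i=[k for k in range(1,n) if abs(cc[k]-[277,286]).max()<9][0]
yy,xx=np.where(l==i); q=onz("wrist",np.c_[xx,yy],.1265,C)[:,:2]; u=np.linalg.svd(q-q.mean(0))[2][0]; u*=np.sign(u@ys)
print("pca",np.degrees(np.arctan2(u@ys,u@xs)), q.mean(0), np.ptp(q@u))
c=cv2.findContours((l==i).astype(np.uint8),0,1)[0][0]; r=cv2.boxPoints(cv2.minAreaRect((onz("wrist",c.reshape(-1,2),.1265,C)[:,:2]*1000).astype(np.float32))); e=[r[1]-r[0],r[2]-r[1]]; e=max(e,key=np.linalg.norm); e=e*np.sign(e@ys); print("rect",np.degrees(np.arctan2(e@ys,e@xs)))
```

```text
[[254, 273, 46, 25, 465]] [[276.7, 284.9]]
pca 90.37561856929462 [ 0.56193327 -0.16723122] 0.018524512679994054
rect 90.364377122052
```

```bash
python3 -c "
from workcell import job
print(job.job_done())"
```

```text
the job is handed in; nothing more can be done
None
```

The job is handed in: the brake sits within about 0.2 mm of the pointer clip, and the cap was bottomed out, backed off a quarter turn (rib measured at 90.4°) and is still held in the gripper.

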